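# Square a chocolate block up to the fence and stop of the cutting board

### The job

Get the heavy block of chocolate ready for portioning: push it round on the cutting board with the fingertips only, walking it by its corners as far as needed, until its clean moulded long side lies flush along the aluminium fence (the rough, snapped side towards you) and its end is home against the steel end stop; let go of it there. Only push it: do not pick it up or tip it, and leave the chocolate chips, the empty cup and the roll of tape where they are.

Things in the scene. Friction and masses are not known exactly. Their poses are not given: they have to be found in the camera images.
- board: white plastic cutting board, 220 x 270 mm, 15 mm thick, fixed on the table. Origin under its centre on the table; x points away from the robot to the fence, y along the fence, z up. The aluminium fence runs along the whole far edge: its upright face is the plane x = +97 mm, 30 mm high above the board's top. A knife groove crosses the board (no step to the block).
- stop: steel end stop clamped fast on the fence, at the +y part of the board; its place along the fence varies. Axes as the board's. Origin on the board's top in the corner where the stop's face meets the fence's face: the stop face is the plane y = 0 and looks to -y; it reaches 46 mm out from the fence (x = -46 to 0), is 16 mm thick (y = 0 to +16) and 28 mm high, with a black clamp knob up to 52 mm above the board over the fence.
- choc_block: dark chocolate block flat on the board, 92 (its x) x 134 (its y) x 52 mm high, 0.65 to 0.95 kg, too wide to grip, slides at 3 to 7 N. Origin: centre of its underside. The +x long side is clean: dark, smooth, as moulded; the -x long side is snapped: rough, lighter brown, but solid as a plain box. Starts mid-board, clear of fence and stop, its clean side to the left (board's +y) or to the robot.
- clean_side (a point): point in the middle of the clean long side of the block, 26 mm above its underside
- chip_on_board: broken chocolate chip, 48 x 46 x 12 mm, on the near +y corner of the board; origin at the centre of its underside; to be left alone
- chip_left: broken chocolate chip, 54 x 48 x 12 mm, on the table beyond the +y end of the board; origin at the centre of its underside; to be left alone
- chip_back: broken chocolate chip, 47 x 54 x 12 mm, on the table behind the board, right of the wire cutter; origin at the centre of its underside; to be left alone
- empty_cup: empty steel cup, 66 mm across, 33 mm high, on the table beyond the +y end of the board; origin at the centre of its underside; to be left alone
- tape_roll: roll of tan packing tape lying flat, 100 mm across, 48 mm high, on the table to the left; origin at the centre of its underside; to be left alone
Not all that is in view belongs to the job. There is more than one size of the choc_block; the job needs the larger.

How it is judged:
By the outcome, as a careful person would: the job done as asked, in the order asked, and still so for the second after the job is handed in, with the robot touching nothing.
It also fails if it takes over 72 s, if anything falls off the work surface, if the arm or the gripper's body presses on something with over 40 N, if the wrist force passes 120 N, or if a joint passes its speed limit or range.

### The arm

A 6-joint arm with a two-finger parallel gripper is mounted at the origin on a cart in front of the work surface, level with it; the furniture and walls round the work are solid. World frame = base frame: x ahead of the robot, y to its left, z up, the work surface at z = 0. Lengths are in m, angles in rad, forces in N, time in s.
With the tool pointing down it reaches from about 0.325 to 0.875 m from the base axis. Payload 4.4 kg.
Tool frame: the origin (TCP) lies midway between the tips of the shut fingers; the grasp point (between the pads) lies pinch_z behind it (pinch_z is the distance from the TCP to the grasp point, in m); z points along the fingers, y is the line along which they close (so a half turn about z gives the same grasp; the last joint's range is limited). The gripper opens to 85 mm and grips with 20 to 120 N. Pads are 22 mm wide; open, the fingers measure 114 mm over their backs; the gripper's body (76 mm by 85 mm) begins 54 mm behind the grasp point. The pads swing forward as they close: fully open they stand 13 mm farther back than shut.
Start: joints at [0.978, 0.207, 1.542, -0, 1.393, -0.15], TCP at [0.246, 0.52, 0.231] pointing down, gripper open.
Joint ranges: [-2.73, 2.73], [-0.86, 2.22], [0.23, 2.46], [-1.11, 4.25], [0.08, 2.63], [-2.82, 2.82]. Speed limits (rad/s): [2.79, 2.79, 3.14, 3.14, 3.14, 3.14].

### API

Orientations are given as a unit quaternion [x, y, z, w].
In Python, from plant import * gives the robot as it stands. The module is installed in compiled form; this text tells all that it offers.
- The arm moves only by the shell command python3 -m handwheel 'ROWS' [FORCE]. ROWS is JSON, a list of rows, each an object of numbers: "dx", "dy", "dz": the shift along the tool's x, y, z as a fraction of full scale; "twist": the turn about the tool's z as a fraction of full scale; "fingers": the gripper command: -1 is shut, 1 is fully open, values between are in proportion. A call has 1 to 8 rows; each row shifts and turns the commanded pose from where the row before left it, along the tool's axes as they then stand; what a row does not reach is not made up. Full scale, the value 1, is 0.025 m for a shift and 30 degrees for a turn. A row lasts 1/10 s, in which the tool goes at most 50 mm and 8.59 degrees, less where a joint would pass 70% of its speed; a pose out of reach is approached as far as the arm can. A call with a number of a shift or a turn outside -1 to 1 is refused whole. A call with a gripper value outside its range is refused whole. The fingers move at their own pace and stop on an object; FORCE is the grip in N (left out, the last holds). Time passes only in rows, so rows that do not move let the fingers close. It gives the time, the measured TCP pose, the force, the opening and the grip force at its end, in the units of the state.
- get_state(): the state, without advancing time (a new reading comes with each control period).
- grab_frame(name): name is "scene" or "top" or "wrist"; returns the picture (384x512x3 uint8, blue, green, red); there is no depth.
- camera_info(name): a dict with "mtx" (3x3 intrinsics, pixels), "R" (3x3) and "t" (3): a world point X has camera coordinates R X + t. Camera axes: x right, y down, z forward; pixel columns grow to the right and rows downward; lengths in m; the calibration is good to about 2 mm. A picture is of the moment at which its call begins: read the wrist's pose just before it. camera_info takes no time and is no camera call; for the wrist camera it gives the pose at the moment of the call.
- job_done(): hands the job in; it is judged then, once.
The state is a dict: "t": time; "joints": joint angles; "qvel": joint speeds; "effort": joint torques, N m; "tcp_pos": TCP position; "tool_rot": TCP orientation; "wrist_force": force on the tool from outside, world axes, zero at the start; "wrist_torque": the same for the moment, N m; "grip_width": finger opening in m; "grip_force": force on a finger pad.
Only numpy, scipy, OpenCV 4.12 (cv2) and the standard library are available. Lean on these libraries where they do the work, as an engineer would, in place of code of your own. Each camera call takes 0.05 s, during which the arm holds its last target. There are 200 camera calls.

## Working session

There is one attempt and no reset: what is moved stays moved. The work goes in short steps, Python scripts to look and compute and a shell command to move; the robot and the scene stay as the last step left them, time stands still between calls to the robot, and variables do not carry over. Pictures are saved under pics/ and viewed, at most 10 in all, crops included, and the job is handed in when it is done.

```bash
mkdir -p pics; python3 - <<'E'
from plant import *
import cv2,numpy as np
s=get_state();print({k:np.round(v,3).tolist() for k,v in s.items()})
for n in("scene","top"):
    cv2.imwrite(f"pics/{n}0.png",grab_frame(n))
    c=camera_info(n);print(n,np.round(c["mtx"],1).tolist(),np.round(-np.array(c["R"]).T@c["t"],3))
E
```

```text
{'t': 0.0, 'joints': [0.978, 0.207, 1.543, -0.0, 1.394, -0.15], 'qvel': [0.0, 0.0, -0.001, -0.002, 0.001, -0.001], 'effort': [-0.001, -38.303, -29.16, -0.0, 0.01, 0.0], 'tcp_pos': [0.246, 0.519, 0.23], 'tool_rot': [0.22, 0.976, -0.001, -0.0], 'wrist_force': [0.229, -0.511, -0.121], 'wrist_torque': [-0.009, 0.03, 0.005], 'grip_force': 0.0, 'grip_width': 0.085}
scene [[387.4, 0.0, 258.5], [0.0, 387.4, 191.6], [0.0, 0.0, 1.0]] [ 0.026 -0.531  0.672]
top [[364.4, 0.0, 258.1], [0.0, 364.4, 184.5], [0.0, 0.0, 1.0]] [0.367 0.019 1.053]
```

View pics/top0.png

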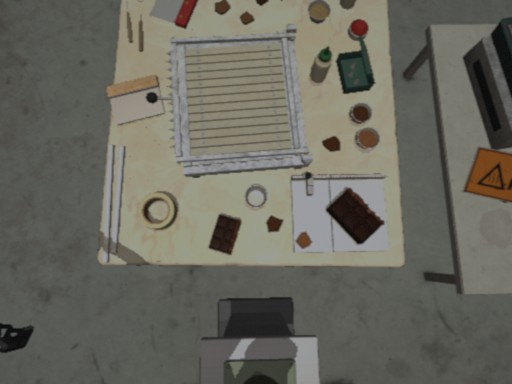

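View pics/scene0.png

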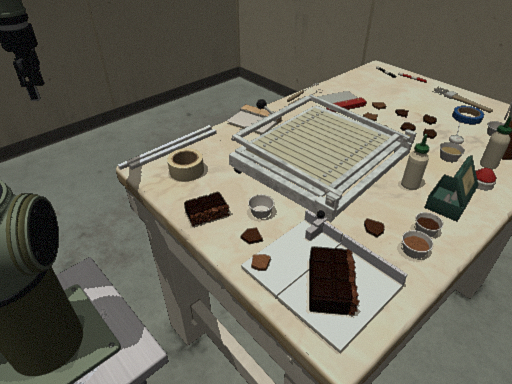

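The top view shows the board around (340,213), with its fence along row 176, the stop at (309,183) and the block at (356,215), turned. In the scene view the rough, lighter edge is on the block's right side, around (350,280). I'll enlarge both.

```bash
cat > h.py <<'E'
from plant import *
import cv2,numpy as np
def ray(n,uv,z):
    c=camera_info(n);R=np.array(c["R"]);o=-R.T@np.array(c["t"])
    d=R.T@np.linalg.inv(c["mtx"])@np.array([uv[0],uv[1],1.])
    return o+d*(z-o[2])/d[2]
def proj(n,X):
    c=camera_info(n);p=np.array(c["mtx"])@(np.array(c["R"])@X+c["t"]);return p[:2]/p[2]
E
python3 - <<'E'
from h import *
a=cv2.imread("pics/top0.png")[165:260,280:400];b=cv2.imread("pics/scene0.png")[200:350,235:415]
A=cv2.resize(a,None,fx=5,fy=5,interpolation=2);B=cv2.resize(b,None,fx=3.3,fy=3.3,interpolation=2)
cv2.imwrite("pics/c1.png",A);cv2.imwrite("pics/c2.png",B)
E
```

```text
(no output)
```

View pics/c1.png

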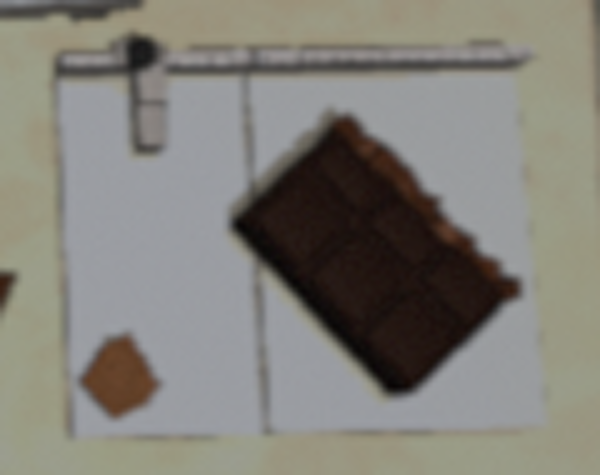

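View pics/c2.png

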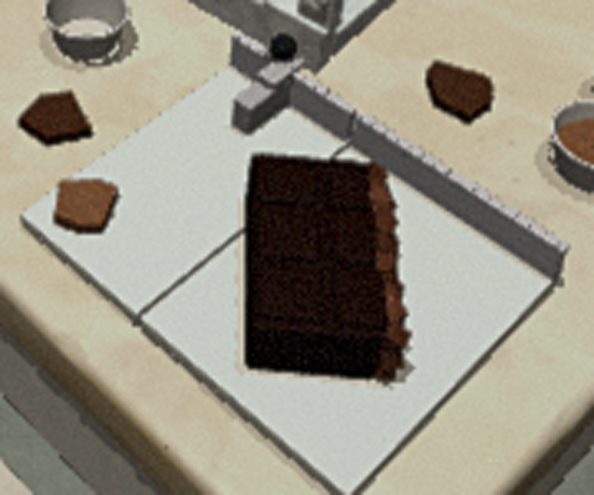

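The rough side faces up-right in the top view (away and to the right). The clean side faces down-left, so the block needs about 135° clockwise. Now I'll measure it.

```bash
cat >> h.py <<'E'
def world_uv(n,pts,z): return np.array([ray(n,p,z)[:2] for p in np.reshape(pts,(-1,2))])
def bmask(im):
    hsv=cv2.cvtColor(im,cv2.COLOR_BGR2HSV)
    m=((hsv[...,2]<125)&((hsv[...,1]>75)|(hsv[...,2]<40))).astype(np.uint8)
    m[:,:285]=0;m[:170]=0;m[262:]=0;m[:,400:]=0
    m=cv2.morphologyEx(m,cv2.MORPH_OPEN,np.ones((5,5),np.uint8))
    cs=cv2.findContours(m,cv2.RETR_EXTERNAL,cv2.CHAIN_APPROX_NONE)[0]
    return max(cs,key=cv2.contourArea)
E
python3 - <<'E'
from h import *
im=cv2.imread("pics/top0.png")
A=lambda u,v:((u+.5)/5+280-.5,(v+.5)/5+165-.5)
for n,p,z in [("nearL",(70,436),.015),("nearR",(545,428),.015),("farL fencebase",(58,73),.015),("farR fbase",(518,68),.015),("stop near tip L",(137,152),.015),("stop tipR",(162,152),.043),("stoptopR",(165,85),.043),
 ("chip",(120,377),.015),("bTop",(345,112),.067),("bLeft base",(235,228),.015),("bBot base",(395,393),.015),("bRight",(520,288),.067),("bBotR top",(410,392),.067)]:
    print(n,np.round(A(*p),1),np.round(ray("top",A(*p),z),3))
c=bmask(im);print(cv2.contourArea(c));r=cv2.minAreaRect(c);print(r,np.round(cv2.boxPoints(r),1).tolist())
ap=cv2.approxPolyDP(cv2.convexHull(c),2.5,True)[:,0]
for p in ap:print(p,np.round(ray("top",p,.015)[:2],3),np.round(ray("top",p,.067)[:2],3))
E
```

```text
nearL [293.6 251.8] [ 0.379 -0.103  0.015]
nearR [388.6 250.2] [ 0.378 -0.372  0.015]
farL fencebase [291.2 179.2] [ 0.587 -0.104  0.015]
farR fbase [383.2 178.2] [ 0.586 -0.375  0.015]
stop near tip L [307. 195.] [ 0.54  -0.148  0.015]
stop tipR [312. 195.] [ 0.535 -0.158  0.043]
stoptopR [312.6 181.6] [ 0.573 -0.161  0.043]
chip [303.6 240. ] [ 0.411 -0.132  0.015]
bTop [348.6 187. ] [ 0.552 -0.256  0.067]
bLeft base [326.6 210.2] [ 0.494 -0.203  0.015]
bBot base [358.6 243.2] [ 0.399 -0.288  0.015]
bRight [383.6 222.2] [ 0.452 -0.345  0.067]
bBotR top [361.6 243. ] [ 0.398 -0.281  0.067]
1447.5
((354.2966613769531, 215.65101623535156), (48.54267883300781, 32.7073974609375), 46.27302551269531) [[325.70001220703125, 209.39999389648438], [349.29998779296875, 186.8000030517578], [382.8999938964844, 221.89999389648438], [359.29998779296875, 244.5]]
[346 190] [ 0.552 -0.263] [ 0.543 -0.249]
[357 195] [ 0.537 -0.294] [ 0.529 -0.278]
[379 219] [ 0.466 -0.352] [ 0.461 -0.334]
[379 225] [ 0.449 -0.351] [ 0.445 -0.332]
[361 242] [ 0.402 -0.295] [ 0.4   -0.279]
[357 242] [ 0.402 -0.284] [ 0.401 -0.269]
[329 212] [ 0.489 -0.209] [ 0.483 -0.198]
[329 207] [ 0.504 -0.21 ] [ 0.497 -0.199]
```

Measured so far, in world coordinates:

| Item | Position |
|---|---|
| Board centre | about (0.489, -0.239), yaw about 0 |
| Fence face | x ≈ 0.586 |
| Stop face | y ≈ -0.162 |
| Block | about (0.474, -0.273), yaw about 133° |
| Goal | (0.540, -0.229), yaw 0 |

I'll shut the fingers, square the tool and travel over to the clean side's far-left corner.

```bash
python3 -m handwheel '[{"twist":-0.283,"fingers":-1},{"twist":-0.283,"fingers":-1},{"twist":-0.283,"fingers":-1},{"dy":-1,"dx":-0.31,"fingers":-1},{"dy":-1,"dx":-0.31,"fingers":-1},{"dy":-1,"dx":-0.31,"fingers":-1},{"dy":-1,"dx":-0.31,"fingers":-1},{"dy":-1,"dx":-0.31,"fingers":-1}]'
python3 -m handwheel '[{"dy":-1,"dx":-0.31,"fingers":-1},{"dy":-1,"dx":-0.31,"fingers":-1},{"dy":-1,"dx":-0.31,"fingers":-1},{"dy":-1,"dx":-0.31,"fingers":-1},{"dy":-1,"dx":-0.31,"fingers":-1},{"dy":-1,"dx":-0.31,"fingers":-1},{"dy":-1,"dx":-0.31,"fingers":-1},{"dy":-1,"dx":-0.31,"fingers":-1}]'
python3 -m handwheel '[{"dy":-1,"dx":-0.31,"fingers":-1},{"dy":-1,"dx":-0.31,"fingers":-1},{"dy":-1,"dx":-0.31,"fingers":-1},{"dy":-1,"dx":-0.31,"fingers":-1},{"dy":-1,"dx":-0.31,"fingers":-1},{"dy":-1,"dx":-0.31,"fingers":-1},{"dy":-1,"dx":-0.31,"fingers":-1},{"dy":-1,"dx":-0.31,"fingers":-1}]'
```

```text
$[0]: bad value
$[0]: bad value
$[0]: bad value
```

```bash
python3 -m handwheel '[{"dx":0,"dy":0,"dz":0,"twist":-0.283,"fingers":-1},{"dx":0,"dy":0,"dz":0,"twist":-0.283,"fingers":-1},{"dx":0,"dy":0,"dz":0,"twist":-0.283,"fingers":-1},{"dx":-0.31,"dy":-1,"dz":0,"twist":0,"fingers":-1},{"dx":-0.31,"dy":-1,"dz":0,"twist":0,"fingers":-1}]'
```

```text
t: 0.6
tcp_pos: [0.2616, 0.4689, 0.2305]
tool_rot: [-0.002, 1.0, -0.001, -0.0]
wrist_force: [0.1, -0.5, 0.2]
grip_width: 0.0122
grip_force: 0.0
```

```bash
python3 -m handwheel '[{"dx":-0.31,"dy":-1,"dz":0,"twist":0,"fingers":-1},{"dx":-0.31,"dy":-1,"dz":0,"twist":0,"fingers":-1},{"dx":-0.31,"dy":-1,"dz":0,"twist":0,"fingers":-1},{"dx":-0.31,"dy":-1,"dz":0,"twist":0,"fingers":-1},{"dx":-0.31,"dy":-1,"dz":0,"twist":0,"fingers":-1},{"dx":-0.31,"dy":-1,"dz":0,"twist":0,"fingers":-1},{"dx":-0.31,"dy":-1,"dz":0,"twist":0,"fingers":-1},{"dx":-0.31,"dy":-1,"dz":0,"twist":0,"fingers":-1}]'
python3 -m handwheel '[{"dx":-0.31,"dy":-1,"dz":0,"twist":0,"fingers":-1},{"dx":-0.31,"dy":-1,"dz":0,"twist":0,"fingers":-1},{"dx":-0.31,"dy":-1,"dz":0,"twist":0,"fingers":-1},{"dx":-0.31,"dy":-1,"dz":0,"twist":0,"fingers":-1},{"dx":-0.31,"dy":-1,"dz":0,"twist":0,"fingers":-1},{"dx":-0.31,"dy":-1,"dz":0,"twist":0,"fingers":-1},{"dx":-0.31,"dy":-1,"dz":0,"twist":0,"fingers":-1},{"dx":-0.31,"dy":-1,"dz":0,"twist":0,"fingers":-1}]'
python3 -m handwheel '[{"dx":-0.31,"dy":-1,"dz":0,"twist":0,"fingers":-1},{"dx":-0.31,"dy":-1,"dz":0,"twist":0,"fingers":-1},{"dx":-0.31,"dy":-1,"dz":0,"twist":0,"fingers":-1},{"dx":-0.31,"dy":-1,"dz":0,"twist":0,"fingers":-1},{"dx":-0.31,"dy":-1,"dz":0,"twist":0,"fingers":-1},{"dx":-0.31,"dy":-1,"dz":0,"twist":0,"fingers":-1},{"dx":-0.31,"dy":-1,"dz":0,"twist":0,"fingers":-1},{"dx":-0.31,"dy":-1,"dz":0,"twist":0,"fingers":-1}]'
```

```text
t: 1.4
tcp_pos: [0.3241, 0.2685, 0.2308]
tool_rot: [-0.001, 1.0, -0.0, -0.0]
wrist_force: [-0.2, 0.3, 0.2]
grip_width: -0.0004
grip_force: 0.0
t: 2.2
tcp_pos: [0.3865, 0.0687, 0.2309]
tool_rot: [-0.001, 1.0, 0.0, -0.0]
wrist_force: [0.7, -0.3, -0.8]
grip_width: -0.0003
grip_force: 0.0
t: 3.0
tcp_pos: [0.4488, -0.131, 0.2308]
tool_rot: [-0.001, 1.0, 0.0, -0.0]
wrist_force: [0.7, -0.1, 0.5]
grip_width: -0.0002
grip_force: 0.0
```

```bash
python3 -m handwheel '[{"dx":-0.3,"dy":-1,"dz":1,"twist":0,"fingers":-1},{"dx":-0.3,"dy":-1,"dz":1,"twist":0,"fingers":-1},{"dx":0,"dy":0,"dz":1,"twist":0,"fingers":-1},{"dx":0,"dy":0,"dz":1,"twist":0,"fingers":-1},{"dx":0,"dy":0,"dz":1,"twist":0,"fingers":-1},{"dx":0,"dy":0,"dz":1,"twist":0,"fingers":-1},{"dx":0,"dy":0,"dz":1,"twist":0,"fingers":-1},{"dx":0,"dy":0,"dz":1,"twist":0,"fingers":-1}]'
python3 -m handwheel '[{"dx":-0.27,"dy":-0.29,"dz":0,"twist":0,"fingers":-1},{"dx":-0.27,"dy":-0.29,"dz":0,"twist":0,"fingers":-1},{"dx":-0.25,"dy":-0.31,"dz":0,"twist":0,"fingers":-1},{"dx":-0.2,"dy":-0.35,"dz":0,"twist":0,"fingers":-1},{"dx":-0.15,"dy":-0.37,"dz":0,"twist":0,"fingers":-1}]'
python3 - <<'E'
from h import *
im=grab_frame("top");cv2.imwrite("pics/top1.png",im)
cv2.imwrite("pics/c3.png",cv2.resize(im[165:260,280:400],None,fx=5,fy=5,interpolation=2))
E
```

```text
t: 3.8
tcp_pos: [0.4637, -0.1799, 0.0299]
tool_rot: [-0.001, 1.0, 0.0, -0.0]
wrist_force: [0.0, -0.3, 0.7]
grip_width: 0.0002
grip_force: 0.0
t: 4.3
tcp_pos: [0.4942, -0.2212, 0.0325]
tool_rot: [-0.001, 1.0, -0.0, 0.001]
wrist_force: [0.2, 4.5, 2.0]
grip_width: 0.0
grip_force: 1.8
```

View pics/c3.png

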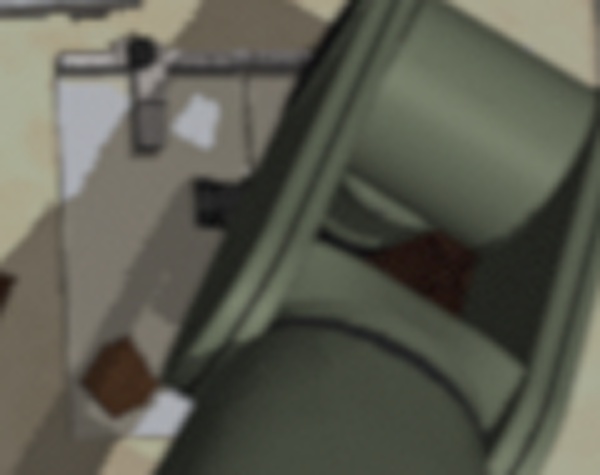

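The arm hides the block from the top camera here. I'll check the scene and wrist views together.

```bash
python3 - <<'E'
from h import *
s=grab_frame("scene");w=grab_frame("wrist")
cv2.imwrite("pics/s1.png",s);cv2.imwrite("pics/w1.png",w)
a=cv2.resize(s[190:350,235:415],(400,356));b=cv2.resize(w,(400,300));b=cv2.copyMakeBorder(b,0,56,0,0,0)
cv2.imwrite("pics/m1.png",np.hstack([a,b]))
E
```

```text
(no output)
```

View pics/m1.png

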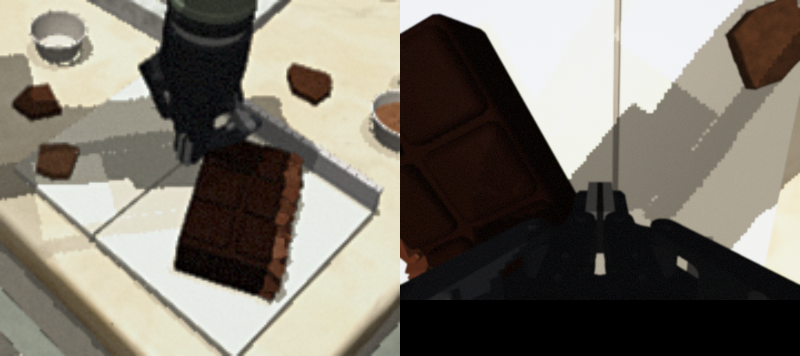

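The scene view shows the block clearly, with the gripper at its far-left corner. In the composite its base corners are at about (178,268) and (268,298), and its far rough top corner at about (301,155). I'll work out the pose.

```bash
python3 - <<'E'
from h import *
k=180/400
for p,z in [((178,268),.015),((268,298),.015),((185,237),.067),((272,260),.067),((301,155),.067),((207,146),.067)]:
    print(p,np.round(ray("scene",(235+(p[0]+.5)*k-.5,190+(p[1]+.5)*k-.5),z)[:2],3))
im=cv2.imread("pics/s1.png");hsv=cv2.cvtColor(im,cv2.COLOR_BGR2HSV)
for p in [(225,190),(290,220),(225,260),(220,60),(190,130)]:
    u,v=int(235+p[0]*k),int(190+p[1]*k);print(p,hsv[v-2:v+3,u-2:u+3].reshape(-1,3).mean(0))
E
```

```text
(178, 268) [ 0.406 -0.287]
(268, 298) [ 0.44  -0.359]
(185, 237) [ 0.403 -0.291]
(272, 260) [ 0.438 -0.354]
(301, 155) [ 0.55  -0.306]
(207, 146) [ 0.495 -0.24 ]
(225, 190) [ 15.68 188.24  34.44]
(290, 220) [ 12.92 123.16  82.4 ]
(225, 260) [ 48.4  172.88  16.  ]
(220, 60) [111.32  84.36  19.88]
(190, 130) [104.8   94.72  19.64]
```

The block is now at yaw about 117° and centre about (0.472, -0.298). I'll continue the corner push to about yaw 100°, then back off, lift and measure.

```bash
python3 -m handwheel '[{"dx":-0.17,"dy":-0.36,"dz":0,"twist":0,"fingers":-1},{"dx":-0.13,"dy":-0.38,"dz":0,"twist":0,"fingers":-1},{"dx":-0.1,"dy":-0.38,"dz":0,"twist":0,"fingers":-1},{"dx":-0.08,"dy":-0.39,"dz":0,"twist":0,"fingers":-1},{"dx":0,"dy":0.6,"dz":0,"twist":0,"fingers":-1},{"dx":0,"dy":0.2,"dz":-1,"twist":0,"fingers":-1},{"dx":0,"dy":0,"dz":-1,"twist":0,"fingers":-1},{"dx":0,"dy":0,"dz":-1,"twist":0,"fingers":-1}]'
cat >> h.py <<'E'
def scene_poly(save=None,dark=False):
    im=grab_frame("scene")
    if save: cv2.imwrite(save,im)
    hsv=cv2.cvtColor(im,cv2.COLOR_BGR2HSV).astype(int)
    m=((im.max(2)<130)&((im[...,2].astype(int)-im[...,0]>=8)|((im.max(2)<30)))&(hsv[...,1]>90)).astype(np.uint8)
    m[:190]=0;m[:,:235]=0;m[:,420:]=0;m[350:]=0
    m=cv2.morphologyEx(m,cv2.MORPH_OPEN,np.ones((5,5),np.uint8))
    c=max(cv2.findContours(m,cv2.RETR_EXTERNAL,cv2.CHAIN_APPROX_NONE)[0],key=cv2.contourArea)
    ap=cv2.approxPolyDP(cv2.convexHull(c),2.5,True)[:,0]
    print("area",cv2.contourArea(c))
    for p in ap:print(p,np.round(ray("scene",p,.015)[:2],3),np.round(ray("scene",p,.067)[:2],3))
    return im,ap
E
python3 - <<'E'
from h import *
im,ap=scene_poly("pics/s2.png")
cv2.polylines(im,[ap],True,(0,255,0),1)
cv2.imwrite("pics/m2.png",cv2.resize(im[190:350,235:415],None,fx=3.3,fy=3.3,interpolation=0))
E
```

```text
t: 5.25
tcp_pos: [0.504, -0.2373, 0.1066]
tool_rot: [-0.001, 1.0, -0.0, -0.001]
wrist_force: [-0.3, -1.5, -0.1]
grip_width: 0.0004
grip_force: 0.0
area 2722.5
[349 260] [ 0.559 -0.255] [ 0.517 -0.277]
[387 275] [ 0.584 -0.336] [ 0.54  -0.351]
[387 289] [ 0.553 -0.355] [ 0.511 -0.369]
[360 335] [ 0.427 -0.378] [ 0.396 -0.39 ]
[321 306] [ 0.423 -0.289] [ 0.391 -0.308]
[321 300] [ 0.434 -0.28 ] [ 0.401 -0.3  ]
```

View pics/m2.png

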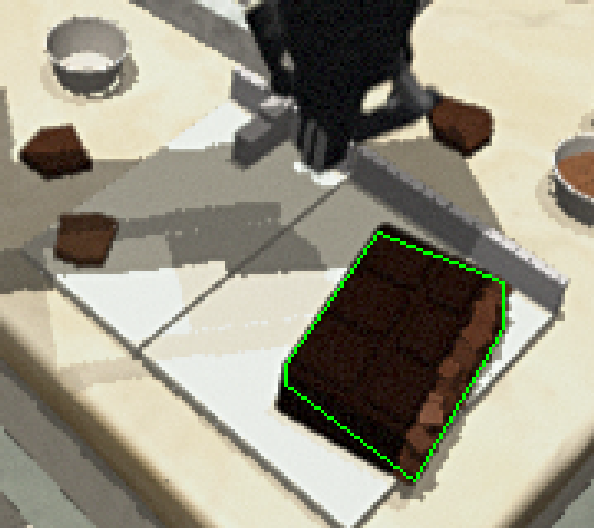

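```bash
python3 - <<'E'
from h import *
k=1/3.3
for n,p,z in [("fence base R",(553,318),.015),("board nearR",(355,525),.015),("groove-near",(140,350),.015),("stop tip base",(236,165),.015),
 ("NLbase",(278,405),.015),("NRbase",(408,478),.015),("NLtop",(285,360),.067),("FLtop",(380,225),.067),("FRtop",(510,284),.067),("NRtop",(403,440),.067)]:
    print(n,np.round(ray("scene",(235+(p[0]+.5)*k-.5,190+(p[1]+.5)*k-.5),z)[:2],3))
im=grab_frame("top");cv2.imwrite("pics/top2.png",im)
b=camera_info("top")
s=im[165:260,280:400];print(((s.max(2)<110)&(s[...,2].astype(int)-s[...,0]>12)).sum())
m=((im.max(2)<110)&(im[...,2].astype(int)-im[...,0]>12)).astype(np.uint8);m[:,:285]=0;m[:165]=0;m[262:]=0;m[:,405:]=0
m=cv2.morphologyEx(m,cv2.MORPH_OPEN,np.ones((3,3),np.uint8))
for c in cv2.findContours(m,0,2)[0]:
    if cv2.contourArea(c)>40:
        for p in cv2.approxPolyDP(cv2.convexHull(c),2,True)[:,0]:print(p,np.round(ray("top",p,.067)[:2],3))
        print()
E
```

```text
fence base R [ 0.583 -0.373]
board nearR [ 0.382 -0.372]
groove-near [ 0.377 -0.213]
stop tip base [ 0.536 -0.15 ]
NLbase [ 0.409 -0.296]
NRbase [ 0.426 -0.376]
NLtop [ 0.403 -0.298]
FLtop [ 0.523 -0.275]
FRtop [ 0.542 -0.355]
NRtop [ 0.41  -0.373]
1407
[287 244] [ 0.399 -0.08 ]
[301 253] [ 0.375 -0.116]
[297 261] [ 0.354 -0.105]
[285 261] [ 0.355 -0.073]

[306 232] [ 0.43  -0.132]
[311 243] [ 0.4   -0.144]
[301 248] [ 0.388 -0.117]
[296 239] [ 0.412 -0.105]
[300 233] [ 0.428 -0.116]

[392 221] [ 0.455 -0.369]
[387 224] [ 0.447 -0.354]
[365 209] [ 0.489 -0.297]
[387 200] [ 0.513 -0.36 ]

[356 165] [ 0.614 -0.282]
[353 174] [ 0.588 -0.271]
[316 174] [ 0.59  -0.168]
[321 165] [ 0.615 -0.183]
```

Pose now: centre about (0.476, -0.325), yaw about 100.5°, which is close to the prediction. Next I'll cross over to the rough side's near corner and push it round towards +y and then +x.

```bash
python3 -m handwheel '[{"dx":0.41,"dy":-0.99,"dz":0,"twist":0,"fingers":-1},{"dx":0.41,"dy":-0.99,"dz":0,"twist":0,"fingers":-1},{"dx":0.41,"dy":-0.99,"dz":0,"twist":0,"fingers":-1},{"dx":0.41,"dy":-0.99,"dz":0,"twist":0,"fingers":-1},{"dx":0.41,"dy":-0.99,"dz":0,"twist":0,"fingers":-1},{"dx":0.41,"dy":-0.99,"dz":0,"twist":0,"fingers":-1},{"dx":0.41,"dy":-0.99,"dz":0,"twist":0,"fingers":-1},{"dx":0,"dy":0,"dz":0,"twist":0,"fingers":-1}]'
python3 -m handwheel '[{"dx":0,"dy":0,"dz":1,"twist":0,"fingers":-1},{"dx":0,"dy":0,"dz":1,"twist":0,"fingers":-1},{"dx":0,"dy":0,"dz":1,"twist":0,"fingers":-1},{"dx":0,"dy":0,"dz":0,"twist":0,"fingers":-1}]'
python3 -m handwheel '[{"dx":0.07,"dy":0.38,"dz":0,"twist":0,"fingers":-1},{"dx":0.07,"dy":0.38,"dz":0,"twist":0,"fingers":-1},{"dx":0.04,"dy":0.38,"dz":0,"twist":0,"fingers":-1},{"dx":0,"dy":0.38,"dz":0,"twist":0,"fingers":-1}]'
python3 -m handwheel '[{"dx":-0.03,"dy":0.38,"dz":0,"twist":0,"fingers":-1},{"dx":-0.06,"dy":0.38,"dz":0,"twist":0,"fingers":-1},{"dx":-0.09,"dy":0.37,"dz":0,"twist":0,"fingers":-1}]'
```

```text
t: 6.15
tcp_pos: [0.4315, -0.4139, 0.1052]
tool_rot: [0.001, 1.0, -0.001, -0.001]
wrist_force: [0.1, -0.1, 1.0]
grip_width: 0.0001
grip_force: 0.0
t: 6.55
tcp_pos: [0.4307, -0.4072, 0.0264]
tool_rot: [-0.001, 1.0, 0.004, -0.003]
wrist_force: [-0.5, 0.4, -0.6]
grip_width: -0.0002
grip_force: 0.0
t: 6.95
tcp_pos: [0.4289, -0.3736, 0.0328]
tool_rot: [-0.001, 1.0, -0.001, 0.001]
wrist_force: [-1.8, -3.8, 1.1]
grip_width: 0.0003
grip_force: 1.8
t: 7.25
tcp_pos: [0.4333, -0.3447, 0.0318]
tool_rot: [-0.001, 1.0, -0.0, 0.0]
wrist_force: [-2.1, -4.5, 1.6]
grip_width: 0.0002
grip_force: 2.0
```

```bash
python3 -m handwheel '[{"dx":-0.09,"dy":0.37,"dz":0,"twist":0,"fingers":-1},{"dx":-0.12,"dy":0.36,"dz":0,"twist":0,"fingers":-1},{"dx":-0.15,"dy":0.35,"dz":0,"twist":0,"fingers":-1},{"dx":-0.18,"dy":0.33,"dz":0,"twist":0,"fingers":-1},{"dx":0.2,"dy":-0.7,"dz":0,"twist":0,"fingers":-1},{"dx":0.2,"dy":-1,"dz":0,"twist":0,"fingers":-1},{"dx":0,"dy":-1,"dz":-0.5,"twist":0,"fingers":-1},{"dx":0,"dy":-1,"dz":-0.5,"twist":0,"fingers":-1}]'
python3 -m handwheel '[{"dx":0,"dy":-1,"dz":0,"twist":0,"fingers":-1},{"dx":0,"dy":0,"dz":0,"twist":0,"fingers":-1}]'
python3 - <<'E'
from h import *
im,ap=scene_poly("pics/s3.png")
cv2.polylines(im,[ap],True,(0,255,0),1)
cv2.imwrite("pics/m3.png",cv2.resize(im[190:350,235:415],None,fx=3.3,fy=3.3,interpolation=0))
E
```

```text
t: 8.05
tcp_pos: [0.4365, -0.4027, 0.0555]
tool_rot: [-0.001, 1.0, 0.001, 0.0]
wrist_force: [0.3, -0.7, 0.3]
grip_width: 0.0003
grip_force: 0.0
t: 8.25
tcp_pos: [0.4374, -0.4316, 0.0571]
tool_rot: [0.001, 1.0, -0.002, 0.002]
wrist_force: [-0.3, -0.0, -0.6]
grip_width: -0.0003
grip_force: 0.0
area 2441.5
[359 243] [ 0.618 -0.24 ] [ 0.571 -0.263]
[376 271] [ 0.577 -0.313] [ 0.533 -0.331]
[373 283] [ 0.545 -0.327] [ 0.504 -0.343]
[314 296] [ 0.431 -0.264] [ 0.399 -0.286]
[306 253] [ 0.505 -0.177] [ 0.467 -0.205]
```

View pics/m3.png

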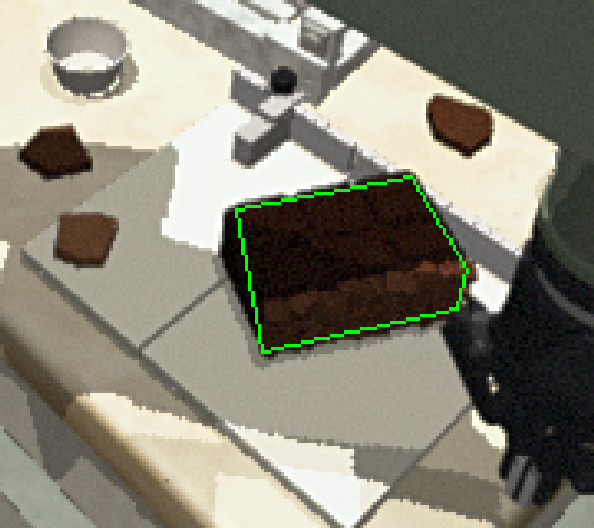

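The block is now at about (0.501, -0.265), yaw about 60°, with its far corner around 11 mm from the fence. Next I push the rough side's left end from about yaw 60° to 40°.

```bash
python3 -m handwheel '[{"dx":0.4,"dy":1,"dz":0.5,"twist":0,"fingers":-1},{"dx":0.28,"dy":1,"dz":0.5,"twist":0,"fingers":-1},{"dx":0,"dy":1,"dz":0,"twist":0,"fingers":-1},{"dx":0,"dy":1,"dz":0,"twist":0,"fingers":-1},{"dx":0,"dy":1,"dz":0,"twist":0,"fingers":-1},{"dx":0,"dy":0.6,"dz":0,"twist":0,"fingers":-1},{"dx":0,"dy":0,"dz":0,"twist":0,"fingers":-1}]'
python3 -m handwheel '[{"dx":-0.19,"dy":0.33,"dz":0,"twist":0,"fingers":-1},{"dx":-0.19,"dy":0.33,"dz":0,"twist":0,"fingers":-1},{"dx":-0.21,"dy":0.32,"dz":0,"twist":0,"fingers":-1},{"dx":-0.23,"dy":0.3,"dz":0,"twist":0,"fingers":-1}]'
python3 -m handwheel '[{"dx":-0.26,"dy":0.28,"dz":0,"twist":0,"fingers":-1},{"dx":-0.28,"dy":0.26,"dz":0,"twist":0,"fingers":-1},{"dx":0.7,"dy":-0.7,"dz":0,"twist":0,"fingers":-1},{"dx":0.1,"dy":-1,"dz":-0.5,"twist":0,"fingers":-1},{"dx":0,"dy":-1,"dz":-0.5,"twist":0,"fingers":-1},{"dx":0,"dy":-1,"dz":0,"twist":0,"fingers":-1},{"dx":0,"dy":-1,"dz":0,"twist":0,"fingers":-1},{"dx":0,"dy":-1,"dz":0,"twist":0,"fingers":-1}]'
python3 -m handwheel '[{"dx":0,"dy":-1,"dz":0,"twist":0,"fingers":-1},{"dx":0,"dy":-1,"dz":0,"twist":0,"fingers":-1},{"dx":0,"dy":0,"dz":0,"twist":0,"fingers":-1}]'
python3 - <<'E'
from h import *
im,ap=scene_poly("pics/s4.png")
E
```

```text
t: 9.0
tcp_pos: [0.4186, -0.2843, 0.0303]
tool_rot: [-0.002, 1.0, 0.001, -0.001]
wrist_force: [0.7, -0.0, -0.3]
grip_width: -0.0001
grip_force: 0.0
t: 9.4
tcp_pos: [0.4383, -0.2551, 0.0306]
tool_rot: [-0.001, 1.0, 0.001, -0.002]
wrist_force: [-6.7, -0.7, 0.4]
grip_width: -0.0001
grip_force: 3.0
t: 10.2
tcp_pos: [0.4347, -0.3863, 0.0568]
tool_rot: [-0.0, 1.0, -0.0, 0.001]
wrist_force: [0.5, -0.0, 0.3]
grip_width: 0.0003
grip_force: 0.0
t: 10.5
tcp_pos: [0.4347, -0.4389, 0.0571]
tool_rot: [0.001, 1.0, -0.002, 0.002]
wrist_force: [0.8, -0.5, -0.6]
grip_width: -0.0001
grip_force: 0.0
area 2550.0
[301 230] [ 0.551 -0.121] [ 0.51  -0.153]
[358 242] [ 0.618 -0.237] [ 0.572 -0.26 ]
[356 273] [ 0.541 -0.287] [ 0.5   -0.307]
[352 283] [ 0.513 -0.297] [ 0.474 -0.316]
[291 267] [ 0.451 -0.182] [ 0.418 -0.209]
[292 253] [ 0.482 -0.156] [ 0.446 -0.185]
```

Yaw is now about 29° and the centre about (0.509, -0.223). The left clean corner sits beyond the stop face but short of the stop's tip, so I'll push the left end face by its clean corner, away from the stop. That push also turns the block clockwise.

```bash
python3 -m handwheel '[{"dx":0,"dy":0,"dz":-0.9,"twist":0,"fingers":-1},{"dx":0,"dy":0,"dz":-0.9,"twist":0,"fingers":-1},{"dx":-0.2,"dy":1,"dz":0,"twist":0,"fingers":-1},{"dx":-0.2,"dy":1,"dz":0,"twist":0,"fingers":-1},{"dx":-0.2,"dy":1,"dz":0,"twist":0,"fingers":-1},{"dx":-0.2,"dy":1,"dz":0,"twist":0,"fingers":-1},{"dx":-0.2,"dy":1,"dz":0,"twist":0,"fingers":-1},{"dx":-0.2,"dy":1,"dz":0,"twist":0,"fingers":-1}]'
python3 -m handwheel '[{"dx":-0.2,"dy":1,"dz":0,"twist":0,"fingers":-1},{"dx":-0.2,"dy":1,"dz":0,"twist":0,"fingers":-1},{"dx":-0.2,"dy":1,"dz":0,"twist":0,"fingers":-1},{"dx":-0.2,"dy":1,"dz":0,"twist":0,"fingers":-1},{"dx":-0.2,"dy":1,"dz":0,"twist":0,"fingers":-1},{"dx":-0.2,"dy":1,"dz":0,"twist":0,"fingers":-1},{"dx":0,"dy":0.4,"dz":0,"twist":0,"fingers":-1},{"dx":0,"dy":0,"dz":0,"twist":0,"fingers":-1}]'
python3 - <<'E'
from h import *
im,ap=scene_poly("pics/s5.png")
E
```

```text
t: 11.35
tcp_pos: [0.4638, -0.2821, 0.1012]
tool_rot: [-0.001, 1.0, 0.001, 0.0]
wrist_force: [0.3, 0.1, 0.4]
grip_width: -0.0001
grip_force: 0.0
t: 12.15
tcp_pos: [0.4928, -0.1226, 0.1011]
tool_rot: [-0.002, 1.0, 0.0, -0.0]
wrist_force: [-0.4, -0.6, -0.6]
grip_width: -0.0001
grip_force: 0.0
area 2499.5
[301 232] [ 0.546 -0.125] [ 0.505 -0.157]
[331 234] [ 0.593 -0.178] [ 0.548 -0.206]
[357 241] [ 0.619 -0.233] [ 0.572 -0.257]
[356 273] [ 0.541 -0.287] [ 0.5   -0.307]
[352 283] [ 0.513 -0.297] [ 0.474 -0.316]
[291 268] [ 0.449 -0.184] [ 0.416 -0.211]
[292 253] [ 0.482 -0.156] [ 0.446 -0.185]
```

```bash
python3 -m handwheel '[{"dx":0,"dy":0,"dz":1,"twist":0,"fingers":-1},{"dx":0,"dy":0,"dz":1,"twist":0,"fingers":-1},{"dx":0,"dy":0,"dz":0.84,"twist":0,"fingers":-1},{"dx":0,"dy":0,"dz":0,"twist":0,"fingers":-1},{"dx":-0.14,"dy":-0.36,"dz":0,"twist":0,"fingers":-1},{"dx":-0.14,"dy":-0.36,"dz":0,"twist":0,"fingers":-1},{"dx":-0.14,"dy":-0.36,"dz":0,"twist":0,"fingers":-1}]'
python3 -m handwheel '[{"dx":-0.12,"dy":-0.36,"dz":0,"twist":0,"fingers":-1},{"dx":-0.1,"dy":-0.37,"dz":0,"twist":0,"fingers":-1}]'
python3 - <<'E'
from h import *
im,ap=scene_poly("pics/s6.png")
E
```

```text
t: 12.9
tcp_pos: [0.5047, -0.1522, 0.0313]
tool_rot: [-0.001, 1.0, 0.0, 0.001]
wrist_force: [-0.1, 3.7, -0.9]
grip_width: 0.0004
grip_force: 1.5
t: 13.1
tcp_pos: [0.5102, -0.1702, 0.0311]
tool_rot: [-0.001, 1.0, 0.0, 0.001]
wrist_force: [-1.0, 5.5, 0.9]
grip_width: -0.0001
grip_force: 2.3
area 2494.0
[313 241] [ 0.545 -0.164] [ 0.504 -0.193]
[343 241] [ 0.596 -0.211] [ 0.551 -0.237]
[373 252] [ 0.618 -0.278] [ 0.571 -0.298]
[363 293] [ 0.509 -0.328] [ 0.471 -0.344]
[302 273] [ 0.456 -0.209] [ 0.422 -0.234]
[303 258] [ 0.489 -0.182] [ 0.453 -0.21 ]
```

The block is now at about (0.516, -0.253), yaw about 23°. I'll nudge it a little more, lift off, and go round to the rough side with the gripper open for a square two-finger push to the fence.

```bash
python3 -m handwheel '[{"dx":-0.04,"dy":-0.38,"dz":0,"twist":0,"fingers":-1},{"dx":0,"dy":0.5,"dz":0,"twist":0,"fingers":-1},{"dx":0.4,"dy":0.3,"dz":-1,"twist":0,"fingers":-1},{"dx":0.5,"dy":0,"dz":-1,"twist":0,"fingers":-1},{"dx":0.5,"dy":0,"dz":-1,"twist":0,"fingers":-1},{"dx":0.5,"dy":0,"dz":0,"twist":0,"fingers":1},{"dx":0,"dy":0,"dz":0,"twist":0,"fingers":1}]'
python3 - <<'E'
from h import *
im,ap=scene_poly("pics/s7.png")
E
```

```text
t: 13.85
tcp_pos: [0.4617, -0.1587, 0.1055]
tool_rot: [-0.001, 1.0, -0.0, 0.0]
wrist_force: [0.4, -0.2, -0.6]
grip_width: 0.0285
grip_force: 0.0
area 2661.5
[325 239] [ 0.57  -0.179] [ 0.527 -0.207]
[378 256] [ 0.616 -0.292] [ 0.569 -0.311]
[367 297] [ 0.507 -0.339] [ 0.469 -0.354]
[306 275] [ 0.459 -0.218] [ 0.424 -0.243]
[308 260] [ 0.493 -0.194] [ 0.456 -0.22 ]
```

```bash
python3 -m handwheel '[{"dx":0.5,"dy":-1,"dz":0,"twist":0,"fingers":1},{"dx":0.5,"dy":-1,"dz":0,"twist":0,"fingers":1},{"dx":0.47,"dy":-1,"dz":0,"twist":0,"fingers":1},{"dx":0,"dy":-1,"dz":0,"twist":0,"fingers":1},{"dx":0,"dy":-0.13,"dz":1,"twist":0,"fingers":1},{"dx":0,"dy":0,"dz":1,"twist":0,"fingers":1},{"dx":0,"dy":0,"dz":1,"twist":0,"fingers":1},{"dx":0,"dy":0,"dz":0.35,"twist":0,"fingers":1}]'
python3 -m handwheel '[{"dx":-0.3,"dy":0,"dz":0,"twist":0,"fingers":1},{"dx":-0.3,"dy":0,"dz":0,"twist":0,"fingers":1},{"dx":-0.3,"dy":0,"dz":0,"twist":0,"fingers":1}]'
python3 -m handwheel '[{"dx":-0.3,"dy":0,"dz":0,"twist":0,"fingers":1},{"dx":-0.3,"dy":0,"dz":0,"twist":0,"fingers":1}]'
python3 - <<'E'
from h import *
im,ap=scene_poly("pics/s8.png")
E
```

```text
t: 14.7
tcp_pos: [0.4239, -0.2603, 0.0176]
tool_rot: [-0.001, 1.0, 0.002, -0.003]
wrist_force: [-0.5, 0.1, -0.6]
grip_width: 0.0852
grip_force: 0.0
t: 15.0
tcp_pos: [0.4495, -0.2622, 0.0223]
tool_rot: [-0.001, 1.0, 0.0, -0.0]
wrist_force: [-3.3, 1.9, -0.3]
grip_width: 0.0857
grip_force: 1.5
t: 15.2
tcp_pos: [0.4629, -0.2606, 0.0215]
tool_rot: [-0.002, 1.0, 0.001, -0.002]
wrist_force: [-4.5, 3.0, -0.2]
grip_width: 0.0854
grip_force: 2.1
area 480.5
[381 256] [ 0.621 -0.297] [ 0.574 -0.316]
[382 268] [ 0.593 -0.318] [ 0.548 -0.335]
[369 298] [ 0.508 -0.343] [ 0.47  -0.358]
[355 294] [ 0.495 -0.318] [ 0.458 -0.335]
[371 255] [ 0.607 -0.28 ] [ 0.561 -0.3  ]
```

Contact is steady at about 5 N, so I'll continue to the fence, watching the force.

```bash
python3 -m handwheel '[{"dx":-0.28,"dy":0,"dz":0,"twist":0,"fingers":1},{"dx":-0.28,"dy":0,"dz":0,"twist":0,"fingers":1}]'
python3 -m handwheel '[{"dx":-0.12,"dy":0,"dz":0,"twist":0,"fingers":1},{"dx":-0.12,"dy":0,"dz":0,"twist":0,"fingers":1}]'
```

```text
t: 15.45
tcp_pos: [0.4721, -0.2607, 0.0214]
tool_rot: [-0.001, 1.0, 0.002, -0.007]
wrist_force: [-35.7, 1.8, 24.1]
grip_width: 0.0854
grip_force: 17.6
t: 15.65
tcp_pos: [0.4722, -0.2604, 0.0213]
tool_rot: [-0.0, 1.0, 0.003, -0.013]
wrist_force: [-43.7, 3.1, 31.2]
grip_width: 0.0853
grip_force: 25.3
```

Force rose to 44 N at x = 0.472, so it has stopped against something. I'll back off and look.

```bash
python3 -m handwheel '[{"dx":0.5,"dy":0,"dz":0,"twist":0,"fingers":1},{"dx":1,"dy":0,"dz":0,"twist":0,"fingers":1},{"dx":0.5,"dy":0,"dz":-1,"twist":0,"fingers":1},{"dx":0,"dy":0,"dz":-1,"twist":0,"fingers":1},{"dx":0,"dy":1,"dz":-1,"twist":0,"fingers":1},{"dx":0,"dy":1,"dz":-1,"twist":0,"fingers":1},{"dx":0,"dy":1,"dz":-1,"twist":0,"fingers":1},{"dx":0,"dy":1,"dz":-1,"twist":0,"fingers":1}]'
python3 -m handwheel '[{"dx":0,"dy":1,"dz":0,"twist":0,"fingers":1},{"dx":0,"dy":1,"dz":0,"twist":0,"fingers":1},{"dx":0,"dy":1,"dz":0,"twist":0,"fingers":1},{"dx":0,"dy":1,"dz":0,"twist":0,"fingers":1},{"dx":0,"dy":0,"dz":0,"twist":0,"fingers":1}]'
python3 - <<'E'
from h import *
im,ap=scene_poly("pics/s9.png")
cv2.imwrite("pics/m4.png",cv2.resize(im[180:330,255:415],None,fx=4,fy=4,interpolation=2)[:600])
E
```

```text
t: 16.45
tcp_pos: [0.4351, -0.1623, 0.1743]
tool_rot: [-0.001, 1.0, -0.001, 0.002]
wrist_force: [0.8, -0.2, 0.6]
grip_width: 0.0854
grip_force: 0.0
t: 16.95
tcp_pos: [0.4347, -0.0605, 0.173]
tool_rot: [-0.003, 1.0, -0.0, 0.002]
wrist_force: [-0.0, -0.4, 0.5]
grip_width: 0.0852
grip_force: 0.0
area 2697.5
[330 236] [ 0.586 -0.18 ] [ 0.542 -0.208]
[385 258] [ 0.622 -0.306] [ 0.575 -0.324]
[384 270] [ 0.591 -0.324] [ 0.547 -0.34 ]
[370 299] [ 0.507 -0.346] [ 0.469 -0.36 ]
[355 295] [ 0.493 -0.319] [ 0.456 -0.336]
[312 272] [ 0.474 -0.222] [ 0.439 -0.246]
[314 257] [ 0.509 -0.197] [ 0.471 -0.224]
```

View pics/m4.png

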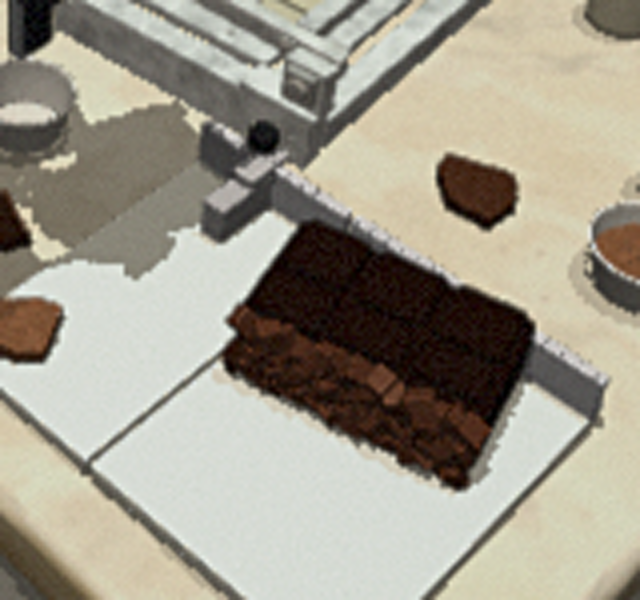

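The picture shows the left finger missed: it passed beside the block's left end at about (228,340), and the right finger pinned the right corner on the fence. The block is unharmed at yaw about 15°, centre about (0.525, -0.275). I'll repeat the push with the gripper centred further right so both fingers bear.

```bash
python3 -m handwheel '[{"dx":0.2,"dy":-1,"dz":0,"twist":0,"fingers":1},{"dx":0,"dy":-1,"dz":0,"twist":0,"fingers":1},{"dx":0,"dy":-1,"dz":0,"twist":0,"fingers":1},{"dx":0,"dy":-1,"dz":0,"twist":0,"fingers":1},{"dx":0,"dy":-1,"dz":0.5,"twist":0,"fingers":1},{"dx":0,"dy":-1,"dz":0.5,"twist":0,"fingers":1},{"dx":0,"dy":-1,"dz":0.5,"twist":0,"fingers":1},{"dx":0,"dy":-1,"dz":0.5,"twist":0,"fingers":1}]'
python3 -m handwheel '[{"dx":0,"dy":-1,"dz":1,"twist":0,"fingers":1},{"dx":0,"dy":0,"dz":1,"twist":0,"fingers":1},{"dx":0,"dy":0,"dz":1,"twist":0,"fingers":1},{"dx":0,"dy":0,"dz":1,"twist":0,"fingers":1},{"dx":0,"dy":0,"dz":0,"twist":0,"fingers":1}]'
python3 -m handwheel '[{"dx":-0.3,"dy":0,"dz":0,"twist":0,"fingers":1},{"dx":-0.3,"dy":0,"dz":0,"twist":0,"fingers":1},{"dx":-0.3,"dy":0,"dz":0,"twist":0,"fingers":1},{"dx":-0.2,"dy":0,"dz":0,"twist":0,"fingers":1}]'
python3 -m handwheel '[{"dx":-0.15,"dy":0,"dz":0,"twist":0,"fingers":1},{"dx":-0.15,"dy":0,"dz":0,"twist":0,"fingers":1},{"dx":0,"dy":0,"dz":0,"twist":0,"fingers":1}]'
```

```text
t: 17.8
tcp_pos: [0.4292, -0.2655, 0.122]
tool_rot: [-0.0, 1.0, -0.001, 0.001]
wrist_force: [1.0, -0.9, 0.6]
grip_width: 0.0856
grip_force: 0.0
t: 18.3
tcp_pos: [0.4265, -0.2869, 0.0187]
tool_rot: [-0.0, 1.0, 0.002, -0.002]
wrist_force: [-0.9, -0.3, 0.3]
grip_width: 0.0855
grip_force: 0.0
t: 18.7
tcp_pos: [0.4576, -0.288, 0.023]
tool_rot: [-0.002, 1.0, -0.001, 0.0]
wrist_force: [-3.7, -0.7, 2.8]
grip_width: 0.0853
grip_force: 2.2
t: 19.0
tcp_pos: [0.4636, -0.2867, 0.0213]
tool_rot: [-0.001, 1.0, 0.0, -0.0]
wrist_force: [-2.8, 1.3, 0.8]
grip_width: 0.0853
grip_force: 1.2
```

```bash
python3 -m handwheel '[{"dx":-0.16,"dy":0,"dz":0,"twist":0,"fingers":1},{"dx":-0.1,"dy":0,"dz":0,"twist":0,"fingers":1},{"dx":0,"dy":0,"dz":0,"twist":0,"fingers":1}]'
python3 -m handwheel '[{"dx":-0.1,"dy":0,"dz":0,"twist":0,"fingers":1},{"dx":-0.08,"dy":0,"dz":0,"twist":0,"fingers":1},{"dx":0,"dy":0,"dz":0,"twist":0,"fingers":1}]'
```

```text
t: 19.3
tcp_pos: [0.4701, -0.2868, 0.0211]
tool_rot: [-0.001, 1.0, 0.0, -0.0]
wrist_force: [-2.5, 1.3, -0.1]
grip_width: 0.0852
grip_force: 1.4
t: 19.6
tcp_pos: [0.4752, -0.2874, 0.0215]
tool_rot: [-0.001, 1.0, -0.0, 0.0]
wrist_force: [-2.1, 1.1, -0.7]
grip_width: 0.0855
grip_force: 1.2
```

```bash
python3 -m handwheel '[{"dx":-0.1,"dy":0,"dz":0,"twist":0,"fingers":1},{"dx":-0.06,"dy":0,"dz":0,"twist":0,"fingers":1},{"dx":0,"dy":0,"dz":0,"twist":0,"fingers":1}]'
python3 -m handwheel '[{"dx":-0.06,"dy":0,"dz":0,"twist":0,"fingers":1},{"dx":-0.06,"dy":0,"dz":0,"twist":0,"fingers":1},{"dx":0,"dy":0,"dz":0,"twist":0,"fingers":1}]'
```

```text
t: 19.9
tcp_pos: [0.4792, -0.2874, 0.0216]
tool_rot: [-0.001, 1.0, -0.0, 0.0]
wrist_force: [-1.7, 1.7, -1.6]
grip_width: 0.0852
grip_force: 1.2
t: 20.2
tcp_pos: [0.4802, -0.2873, 0.0216]
tool_rot: [-0.001, 1.0, 0.0, -0.002]
wrist_force: [-7.8, 2.4, 3.6]
grip_width: 0.0853
grip_force: 4.2
```

The block is flush, with force rising at x = 0.480. Now I'll retreat, shut the fingers and go to the middle of the right end for the +y push.

```bash
python3 -m handwheel '[{"dx":1,"dy":0,"dz":0,"twist":0,"fingers":1},{"dx":0,"dy":-0.5,"dz":-1,"twist":0,"fingers":-1},{"dx":0,"dy":-0.5,"dz":-1,"twist":0,"fingers":-1},{"dx":0,"dy":0,"dz":-1,"twist":0,"fingers":-1},{"dx":0,"dy":-1,"dz":0,"twist":0,"fingers":-1},{"dx":0,"dy":-1,"dz":0,"twist":0,"fingers":-1},{"dx":0,"dy":-1,"dz":0,"twist":0,"fingers":-1},{"dx":0,"dy":0,"dz":0,"twist":0,"fingers":-1}]'
python3 - <<'E'
from h import *
im,ap=scene_poly("pics/s10.png")
E
```

```text
t: 21.0
tcp_pos: [0.4587, -0.3923, 0.0984]
tool_rot: [0.001, 1.0, -0.003, 0.003]
wrist_force: [0.2, -0.3, 0.4]
grip_width: 0.0
grip_force: 0.0
area 1950.0
[343 233] [ 0.617 -0.195] [ 0.57  -0.222]
[363 244] [ 0.622 -0.248] [ 0.575 -0.271]
[377 287] [ 0.542 -0.339] [ 0.502 -0.354]
[369 299] [ 0.506 -0.344] [ 0.468 -0.359]
[318 264] [ 0.5   -0.216] [ 0.463 -0.241]
[321 250] [ 0.537 -0.194] [ 0.496 -0.221]
```

```bash
python3 -m handwheel '[{"dx":-0.8,"dy":0,"dz":0,"twist":0,"fingers":-1},{"dx":-0.8,"dy":0,"dz":0,"twist":0,"fingers":-1},{"dx":-0.8,"dy":0,"dz":0,"twist":0,"fingers":-1},{"dx":-0.8,"dy":0,"dz":0,"twist":0,"fingers":-1},{"dx":0,"dy":0,"dz":1,"twist":0,"fingers":-1},{"dx":0,"dy":0,"dz":1,"twist":0,"fingers":-1},{"dx":0,"dy":0,"dz":0.7,"twist":0,"fingers":-1},{"dx":0,"dy":0,"dz":0,"twist":0,"fingers":-1}]'
python3 -m handwheel '[{"dx":0,"dy":0.35,"dz":0,"twist":0,"fingers":-1},{"dx":0,"dy":0.35,"dz":0,"twist":0,"fingers":-1},{"dx":0,"dy":0.35,"dz":0,"twist":0,"fingers":-1},{"dx":0,"dy":0.35,"dz":0,"twist":0,"fingers":-1},{"dx":0,"dy":0.35,"dz":0,"twist":0,"fingers":-1},{"dx":0,"dy":0.35,"dz":0,"twist":0,"fingers":-1}]'
python3 - <<'E'
from h import *
im,ap=scene_poly("pics/s11.png")
E
```

```text
t: 21.85
tcp_pos: [0.5351, -0.3846, 0.0255]
tool_rot: [-0.001, 1.0, 0.002, -0.002]
wrist_force: [-0.3, 1.2, -1.3]
grip_width: -0.0005
grip_force: 0.0
t: 22.45
tcp_pos: [0.5379, -0.3358, 0.0308]
tool_rot: [-0.001, 1.0, -0.002, 0.001]
wrist_force: [-1.0, -6.0, 3.6]
grip_width: -0.0001
grip_force: 2.8
area 1491.5
[333 227] [ 0.615 -0.166] [ 0.569 -0.195]
[351 236] [ 0.622 -0.214] [ 0.575 -0.239]
[368 270] [ 0.566 -0.3  ] [ 0.523 -0.318]
[358 291] [ 0.506 -0.318] [ 0.468 -0.335]
[309 257] [ 0.501 -0.19 ] [ 0.464 -0.217]
[311 243] [ 0.537 -0.165] [ 0.496 -0.194]
```

```bash
python3 -m handwheel '[{"dx":0,"dy":0.3,"dz":0,"twist":0,"fingers":-1},{"dx":0,"dy":0.3,"dz":0,"twist":0,"fingers":-1},{"dx":0,"dy":0,"dz":0,"twist":0,"fingers":-1}]'
python3 -m handwheel '[{"dx":0,"dy":0.12,"dz":0,"twist":0,"fingers":-1},{"dx":0,"dy":0.12,"dz":0,"twist":0,"fingers":-1},{"dx":0,"dy":0,"dz":0,"twist":0,"fingers":-1}]'
```

```text
t: 22.8
tcp_pos: [0.5373, -0.3191, 0.0297]
tool_rot: [-0.001, 1.0, -0.0, 0.001]
wrist_force: [0.4, -1.5, 1.5]
grip_width: -0.0002
grip_force: 0.9
t: 23.1
tcp_pos: [0.5372, -0.3141, 0.0295]
tool_rot: [-0.001, 1.0, -0.0, 0.0]
wrist_force: [0.2, -4.2, 3.6]
grip_width: 0.0001
grip_force: 2.3
```

```bash
python3 -m handwheel '[{"dx":0,"dy":0.1,"dz":0,"twist":0,"fingers":-1},{"dx":0,"dy":0.1,"dz":0,"twist":0,"fingers":-1},{"dx":0,"dy":0,"dz":0,"twist":0,"fingers":-1}]'
python3 -m handwheel '[{"dx":0,"dy":0.08,"dz":0,"twist":0,"fingers":-1},{"dx":0,"dy":0,"dz":0,"twist":0,"fingers":-1}]'
```

```text
t: 23.4
tcp_pos: [0.5371, -0.3092, 0.0295]
tool_rot: [-0.001, 1.0, -0.0, 0.0]
wrist_force: [0.4, -3.8, 4.7]
grip_width: -0.0
grip_force: 2.7
t: 23.6
tcp_pos: [0.5372, -0.3087, 0.0296]
tool_rot: [-0.001, 1.0, -0.002, 0.001]
wrist_force: [-0.3, -7.4, 2.6]
grip_width: 0.0
grip_force: 4.4
```

```bash
python3 -m handwheel '[{"dx":0,"dy":0.08,"dz":0,"twist":0,"fingers":-1},{"dx":0,"dy":0,"dz":0,"twist":0,"fingers":-1}]'
python3 -m handwheel '[{"dx":0,"dy":-0.5,"dz":0,"twist":0,"fingers":-1},{"dx":0,"dy":-0.7,"dz":-1,"twist":0,"fingers":-1},{"dx":0,"dy":0,"dz":-1,"twist":0,"fingers":-1},{"dx":1,"dy":0,"dz":-1,"twist":0,"fingers":1},{"dx":1,"dy":0,"dz":0,"twist":0,"fingers":1},{"dx":1,"dy":0,"dz":0,"twist":0,"fingers":1},{"dx":1,"dy":0,"dz":0,"twist":0,"fingers":1},{"dx":0.2,"dy":0,"dz":0,"twist":0,"fingers":1}]'
python3 -m handwheel '[{"dx":0,"dy":1,"dz":0,"twist":0,"fingers":1},{"dx":0,"dy":1,"dz":0,"twist":0,"fingers":1},{"dx":0,"dy":1,"dz":0,"twist":0,"fingers":1},{"dx":0,"dy":1,"dz":0,"twist":0,"fingers":1},{"dx":0,"dy":0,"dz":1,"twist":0,"fingers":1},{"dx":0,"dy":0,"dz":1,"twist":0,"fingers":1},{"dx":0,"dy":0,"dz":1,"twist":0,"fingers":1},{"dx":0,"dy":0,"dz":0.3,"twist":0,"fingers":1}]'
```

```text
t: 23.8
tcp_pos: [0.5372, -0.3087, 0.0297]
tool_rot: [-0.001, 1.0, -0.004, 0.001]
wrist_force: [-0.3, -13.0, -0.4]
grip_width: 0.0001
grip_force: 6.8
t: 24.6
tcp_pos: [0.4287, -0.3324, 0.1022]
tool_rot: [-0.0, 1.0, 0.003, -0.002]
wrist_force: [0.1, -0.4, -0.2]
grip_width: 0.0723
grip_force: 0.0
t: 25.4
tcp_pos: [0.4297, -0.2322, 0.0184]
tool_rot: [-0.001, 1.0, 0.003, -0.003]
wrist_force: [-0.5, -0.1, 0.6]
grip_width: 0.0856
grip_force: 0.0
```

The block is firmly home on the stop: 13 N with no motion. Now a square press in +x with both fingers.

```bash
python3 -m handwheel '[{"dx":-0.45,"dy":0,"dz":0,"twist":0,"fingers":1},{"dx":-0.45,"dy":0,"dz":0,"twist":0,"fingers":1},{"dx":-0.45,"dy":0,"dz":0,"twist":0,"fingers":1},{"dx":-0.35,"dy":0,"dz":0,"twist":0,"fingers":1},{"dx":0,"dy":0,"dz":0,"twist":0,"fingers":1}]'
python3 -m handwheel '[{"dx":-0.12,"dy":0,"dz":0,"twist":0,"fingers":1},{"dx":-0.08,"dy":0,"dz":0,"twist":0,"fingers":1},{"dx":0,"dy":0,"dz":0,"twist":0,"fingers":1}]'
python3 -m handwheel '[{"dx":-0.08,"dy":0,"dz":0,"twist":0,"fingers":1},{"dx":0,"dy":0,"dz":0,"twist":0,"fingers":1}]'
```

```text
t: 25.9
tcp_pos: [0.4767, -0.2356, 0.0228]
tool_rot: [-0.001, 1.0, -0.001, 0.001]
wrist_force: [0.1, -0.6, 0.8]
grip_width: 0.0856
grip_force: 0.0
t: 26.2
tcp_pos: [0.4791, -0.2348, 0.0216]
tool_rot: [-0.001, 1.0, 0.0, -0.0]
wrist_force: [0.2, 0.1, 0.0]
grip_width: 0.0852
grip_force: 0.0
t: 26.4
tcp_pos: [0.48, -0.2347, 0.0213]
tool_rot: [-0.001, 1.0, 0.0, -0.001]
wrist_force: [-4.3, -0.2, 2.5]
grip_width: 0.0853
grip_force: 2.0
```

```bash
python3 -m handwheel '[{"dx":-0.08,"dy":0,"dz":0,"twist":0,"fingers":1},{"dx":-0.06,"dy":0,"dz":0,"twist":0,"fingers":1},{"dx":0,"dy":0,"dz":0,"twist":0,"fingers":1}]'
python3 -m handwheel '[{"dx":0.6,"dy":0,"dz":0,"twist":0,"fingers":1},{"dx":0.8,"dy":0,"dz":0,"twist":0,"fingers":1},{"dx":0.6,"dy":0,"dz":-1,"twist":0,"fingers":1},{"dx":0,"dy":0,"dz":-1,"twist":0,"fingers":1},{"dx":0,"dy":1,"dz":-1,"twist":0,"fingers":1},{"dx":0,"dy":1,"dz":-1,"twist":0,"fingers":1},{"dx":0,"dy":1,"dz":-1,"twist":0,"fingers":1},{"dx":0,"dy":1,"dz":-1,"twist":0,"fingers":1}]'
python3 -m handwheel '[{"dx":0,"dy":1,"dz":0,"twist":0,"fingers":1},{"dx":0,"dy":1,"dz":0,"twist":0,"fingers":1},{"dx":0,"dy":1,"dz":0,"twist":0,"fingers":1},{"dx":0,"dy":1,"dz":0,"twist":0,"fingers":1},{"dx":0,"dy":1,"dz":0,"twist":0,"fingers":1},{"dx":0,"dy":1,"dz":0,"twist":0,"fingers":1},{"dx":0,"dy":1,"dz":0,"twist":0,"fingers":1},{"dx":0,"dy":0,"dz":0,"twist":0,"fingers":1}]'
python3 - <<'E'
from h import *
im,ap=scene_poly("pics/s12.png");t=grab_frame("top");cv2.imwrite("pics/top3.png",t)
a=cv2.resize(im[190:350,235:415],(400,356),interpolation=2);b=cv2.resize(t[165:260,280:400],(400,317),interpolation=2)
cv2.imwrite("pics/m5.png",np.hstack([a,cv2.copyMakeBorder(b,0,39,0,0,0)]))
E
```

```text
t: 26.7
tcp_pos: [0.4799, -0.2346, 0.0211]
tool_rot: [-0.001, 1.0, 0.001, -0.005]
wrist_force: [-15.4, -1.8, 10.3]
grip_width: 0.0852
grip_force: 7.6
t: 27.5
tcp_pos: [0.4346, -0.1339, 0.1726]
tool_rot: [-0.001, 1.0, 0.0, 0.001]
wrist_force: [0.2, 0.1, -0.1]
grip_width: 0.0851
grip_force: 0.0
t: 28.3
tcp_pos: [0.4341, 0.0424, 0.1716]
tool_rot: [-0.003, 1.0, 0.001, 0.0]
wrist_force: [0.1, -1.1, -0.2]
grip_width: 0.0857
grip_force: 0.0
area 2352.5
[301 236] [ 0.536 -0.134] [ 0.496 -0.165]
[319 224] [ 0.598 -0.137] [ 0.553 -0.168]
[330 222] [ 0.624 -0.15 ] [ 0.576 -0.181]
[366 245] [ 0.624 -0.255] [ 0.577 -0.277]
[368 257] [ 0.597 -0.279] [ 0.552 -0.299]
[347 283] [ 0.505 -0.29 ] [ 0.467 -0.309]
[343 283] [ 0.499 -0.285] [ 0.462 -0.304]
[299 249] [ 0.503 -0.158] [ 0.465 -0.188]
```

View pics/m5.png

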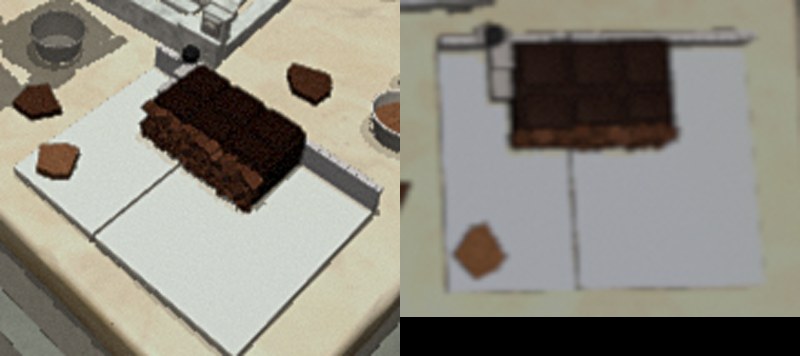

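Both views show the block's clean side along the fence, its left end against the stop at about (512,90), the rough side towards the robot, and the chip at (478,252) in its place. Handing in.

```bash
python3 -c "
from plant import *
print(job_done())"
```

```text
the job is handed in; nothing more can be done
None
```

The block was pushed round with the fingertips only until its clean side lay flush along the fence and its end was home on the stop. I then released it and handed the job in at about 28 s; one push towards the fence jammed and reached about 54 N at the wrist before I backed off.

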